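# Close a clock case in the screw press

### The job

Close the clock case in the screw press: push the shuttle with the case all the way in against its stop, so that the case stands under the platen, then crank the handwheel clockwise to bring the platen down until its pointer is level with the index on the rule, which presses the back on. Do not crank past the index, or the seal is crushed; let go of everything and leave the other things on the bench where they lie.

Things in the scene. Friction and masses are not known exactly. Their poses are not given: they have to be found in the camera images.
- press: Grey cast screw press, frame 185 mm high with the handwheel on top at 226 to 235 mm, fixed to the bench. Origin on the bench under the screw axis; z up; its column stands at +x (away from the robot), the open front is at -x; the shuttle way (bed 30 mm high, steel strips 8 mm high along both sides) runs along y, from y -195 mm to an end stop at +y. Way extension to the right (-y).
- screw_axis (a point): Point on the vertical screw axis of the press, 40 mm above the bench: where the middle of the case's underside stands when the shuttle is home.
- shuttle: Loose grey alloy slide plate 84 x 190 x 10 mm, 0.5 kg, between the strips with 2 mm play each side. Origin on its underside below the middle of the round nest (5 mm rim) that holds the case; its length runs along its y, from +48 mm (this end meets the stop when the nest is under the screw) to -142 mm. It starts 65 to 100 mm out to the press's -y side. Slides with a few newtons.
- push_plate (a point): Middle of the outer (-y) face of the shuttle's upright push plate (141 mm to -y of the nest's middle, so 141 mm from the screw axis when home), 64 mm wide along x, 8 mm thick, from 8 to 54 mm above the shuttle's underside (38 to 84 mm above the bench). Push this face along the shuttle's +y.
- case_mid (a point): Middle (half-way up, 20 mm over its underside) of the loose steel clock case, a drum 72 mm across standing in the nest; closed it is 40 mm high. Never needs to be touched by the gripper.
- back (a joint): Travel of the case's press-on back (flat cap 73 mm across on top of the case): 0 = started only, 6 mm proud; 0.006 m = pressed home on the seal; more crushes the seal (ends at 0.0095). Moves under 8 N from the platen and stays.
- ram (a joint): Travel of the ram with the platen, pointer, screw and handwheel, m, growing downward (0 to 0.037).
- pointer_tip (a point): Tip of the small dark pointer fixed to the left (+y) side of the platen (disc 72 mm across), 6 mm above the platen's pressing face; moves down with the ram.
- index_tip (a point): Tip of the dark index clip screwed to the upright graduated rule (ticks every 5 mm) at the left of the platen, pointing at the pointer, 86 mm above the bench. The pointer starts 22 to 31 mm above it.
- wheel (a joint): Angle of the handwheel, rad, growing clockwise seen from above. One clockwise turn (6.283) lowers the ram and the wheel itself by 10 mm; the screw holds where it is left.
- wheel_centre (a point): Centre of the handwheel (dark, level, 116 mm across, rim 12 mm thick) on the screw axis, at the rim's mid-height; sinks with the ram.
- handle_mid (a point): Grasp point of the upright black crank handle on the wheel: 19 mm thick, standing from 11 to 64 mm over the rim's mid-height; this point is 41 mm over it and 46 mm from the screw axis. The handle spins freely on its pin, so it can be held without turning the hand while it is led round in a circle (and down with the wheel). It takes about 3 N sideways.
- side_cutter: Bystander: dark side-cutting pliers, 134 mm long, lying on the bench. Origin under its middle.
- vernier_caliper: Bystander: steel vernier caliper, 200 mm long, lying on the bench left of the press. Origin under its middle.
- tin_round: Bystander: round tin 69 mm across, 25 mm high, behind the press. Origin under its middle.
- solder_spool: Bystander: flat spool of solder wire, 51 mm across, 24 mm high, behind the press. Origin under its middle.

How it is judged:
By the outcome, as a careful person would: the job done as asked, in the order asked, and still so for the second after the job is handed in, with the robot touching nothing.
It also fails if it takes over 72 s, if anything falls off the work surface, if the arm or the gripper's body presses on something with over 40 N, if the wrist force passes 120 N, or if a joint passes its speed limit or range.

### The arm

A 6-joint arm with a two-finger parallel gripper is mounted at the origin on a cart in front of the work surface, level with it; the furniture and walls round the work are solid. World frame = base frame: x ahead of the robot, y to its left, z up, the work surface at z = 0. Lengths are in m, angles in degrees, forces in N, time in s.
With the tool pointing down it reaches from about 0.375 to 0.9 m from the base axis. Payload 3.1 kg.
Tool frame: the origin (TCP) lies between the finger pads; the fingertips stand 11 mm ahead of it and the grasp point (between the pads) lies 8 mm behind it; z points along the fingers, y is the line along which they close (so a half turn about z gives the same grasp; the last joint's range is limited). The gripper opens to 87 mm and grips with 3 to 60 N. Pads are 19 mm wide; open, the fingers measure 117 mm over their backs; the gripper's body (75 mm by 190 mm) begins 51 mm behind the grasp point.
Start: joints at [-79.04, 30.224, 82.088, -0, 67.689, -10.227], TCP at [0.226, -0.583, 0.211] pointing down, gripper open.
Joint ranges: [-176.69, 176.69], [-43.24, 126.21], [12.49, 139.97], [-82, 262], [0, 151.66], [-163.58, 163.58]. Speed limits (degrees/s): [159.86, 159.86, 180, 180, 180, 180].

### API

Orientations are given as a 3x3 rotation matrix whose columns are the frame's x, y, z axes.
In Python, from rig import bot gives the robot as it stands.
- The arm moves only by the tool apply_moves, never from a script. Its argument "steps" is a list that holds one entry, the list of rows, each a list of 7 numbers: the shift along the tool's x, y, z in cm, then the turn, a rotation vector about the tool's x, y, z in degrees, then the gripper command: -1 is shut, 1 is fully open, values between are in proportion. In form: [[[dx, dy, dz, rx, ry, rz, jaw], ...]]. A call has 1 to 20 rows; each row is the pose to reach, as a shift and turn from the pose commanded when the call began, along the tool's axes at that moment; what a row does not reach only later rows make up. A row lasts 1/8 s, in which the tool goes at most 62.5 mm and 10.7 degrees, less where a joint would pass 70% of its speed; a pose out of reach is approached as far as the arm can. A call with a gripper value outside its range is refused whole. The fingers move at their own pace and stop on an object; the grip force is fixed at half the most. Time passes only in rows, so rows that repeat a pose let the fingers close. It gives the time, the measured TCP pose, the force, the opening and the grip force at its end, in the units of the state.
- bot.read_state(): the state, without advancing time (a new reading comes with each control period).
- bot.capture(name): name is "scene" or "side" or "wrist"; returns the picture (480x640x3 uint8, blue, green, red); there is no depth.
- bot.camera_model(name): a dict with "intrinsics" (3x3 intrinsics, pixels), "R" (3x3) and "t" (3): a world point X has camera coordinates R X + t. Camera axes: x right, y down, z forward; pixel columns grow to the right and rows downward; lengths in m; the calibration is good to about 2 mm. A picture is of the moment at which its call begins: read the wrist's pose just before it. camera_model takes no time and is no camera call; for the wrist camera it gives the pose at the moment of the call.
- bot.hand_in(): hands the job in; it is judged then, once.
The state is a dict: "time_s": time; "joint_positions": joint angles; "qvel": joint speeds; "tau": joint torques, N m; "position": TCP position; "tcp_rot": TCP orientation; "force": force on the tool from outside, world axes, zero at the start; "moment": the same for the moment, N m; "opening": opening from 0.0 (shut) to 1.0 (fully open); "grasp_force": force on a finger pad.
Only numpy, scipy, OpenCV 4.12 (cv2) and the standard library are available. Lean on these libraries where they do the work, as an engineer would, in place of code of your own. Each camera call takes 0.05 s, during which the arm holds its last target. There are 200 camera calls.

## Working session

There is one attempt and no reset: what is moved stays moved. The work goes in short steps, Python scripts to look and compute and a tool call to move; the robot and the scene stay as the last step left them, time stands still between calls to the robot, and variables do not carry over. Pictures are saved under pics/ and viewed, at most 10 in all, crops included, and the job is handed in when it is done.

Besides the shell and the picture viewer there is one more tool, called in YAML: its name, and indented under it one key for each argument. apply_moves: Moves the arm, as the interface text tells. Its arguments: {"type":"object","properties":{"steps":{"type":"array","items":{"type":"array","items":{"type":"array","items":{"type":"number"}}}}},"required":["steps"]}

```bash
mkdir -p pics; python3 - <<'E'
from rig import bot
import cv2,numpy as np
for n in("scene","side"):
    cv2.imwrite(f"pics/{n}0.png",bot.capture(n))
    m=bot.camera_model(n);print(n,np.round(m["intrinsics"],1).tolist(),np.round(-m["R"].T@m["t"],3),np.round(m["R"],3).tolist())
s=bot.read_state();print(s["position"],s["tcp_rot"],s["force"],s["time_s"])
E
```

```text
scene [[579.2, 0.0, 316.7], [0.0, 579.2, 240.4], [0.0, 0.0, 1.0]] [0.032 0.712 1.092] [[-0.766, -0.643, 0.014], [-0.465, 0.539, -0.703], [0.444, -0.545, -0.711]]
side [[470.3, 0.0, 320.4], [0.0, 470.3, 235.2], [0.0, 0.0, 1.0]] [0.822 0.914 0.608] [[-0.971, 0.239, -0.009], [0.108, 0.404, -0.908], [-0.213, -0.883, -0.419]]
[ 0.22579935 -0.58206325  0.21026035] [[ 9.32387509e-01  3.61460080e-01 -3.79296328e-04]
 [ 3.61460122e-01 -9.32385611e-01  1.91118449e-03]
 [ 3.37166460e-04 -1.91906504e-03 -9.99998102e-01]] [-0.22633102  0.0864304  -0.25465331] 0.1
```

View pics/scene0.png

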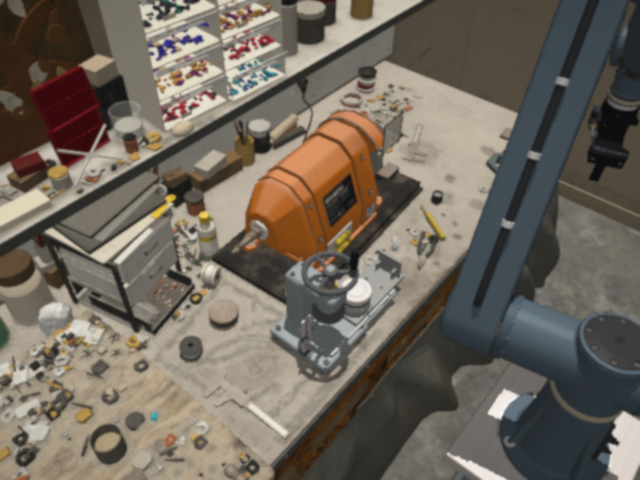

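View pics/side0.png

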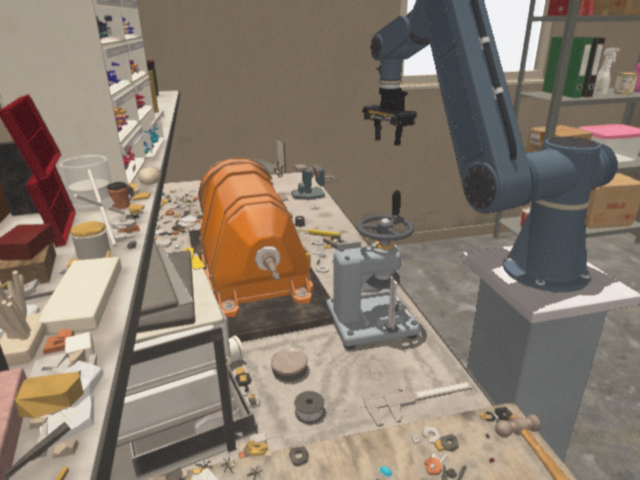

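Scene: the press is near px (330,300), its wheel at (330,270), and the push plate at about (385,265). Side: the wheel is at (386,228), the handle at (397,203) and the rule at (394,300). I'll enlarge both.

```bash
python3 - <<'E'
import cv2
a=cv2.imread("pics/scene0.png")[235:385,255:455];cv2.imwrite("pics/sc1.png",cv2.resize(a,None,fx=4,fy=4,interpolation=cv2.INTER_CUBIC))
a=cv2.imread("pics/side0.png")[185:350,310:440];cv2.imwrite("pics/si1.png",cv2.resize(a,None,fx=3.6,fy=3.6,interpolation=cv2.INTER_CUBIC))
E
```

```text
(no output)
```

View pics/sc1.png

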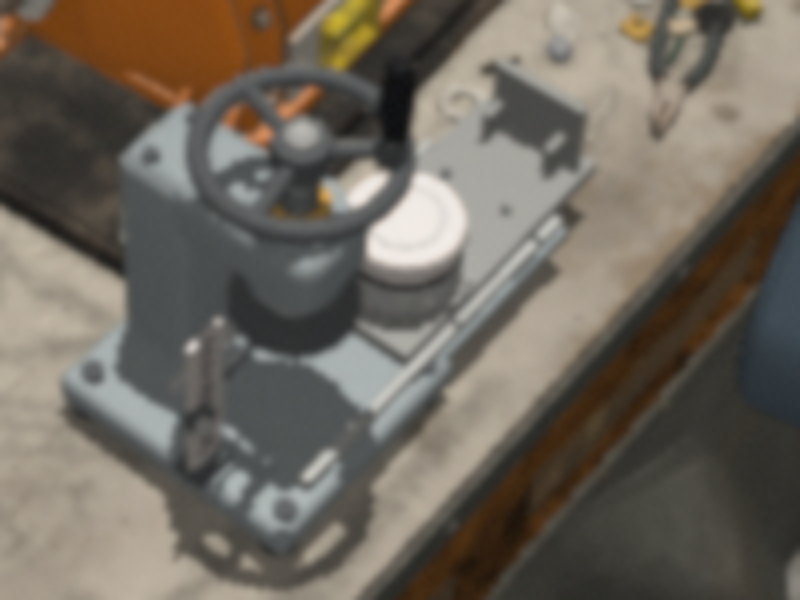

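View pics/si1.png

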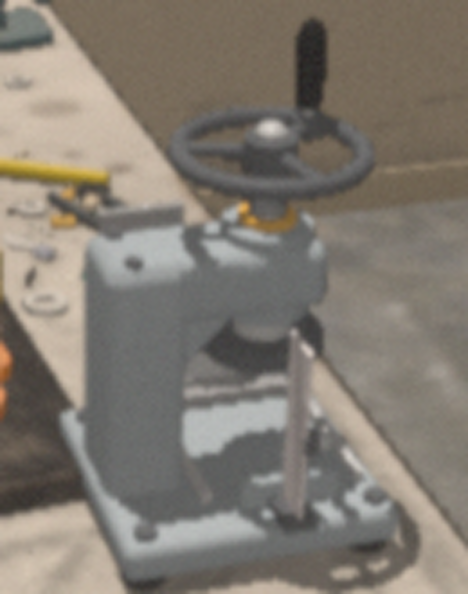

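```bash
cat >h.py <<'E'
import numpy as np,cv2
from rig import bot
def ray(n,u,v,m=None):
    m=m or bot.camera_model(n);d=m["R"].T@np.linalg.inv(m["intrinsics"])@[u,v,1];return -m["R"].T@m["t"],d/np.linalg.norm(d)
def atz(n,u,v,z,m=None):
    c,d=ray(n,u,v,m);return c+d*(z-c[2])/d[2]
def tri(*obs):
    A=0;b=0;R=[ray(*o) for o in obs]
    for c,d in R:
        P=np.eye(3)-np.outer(d,d);A=A+P;b=b+P@c
    X=np.linalg.solve(A,b);return X,[round(1000*np.linalg.norm((np.eye(3)-np.outer(d,d))@(X-c)),1) for c,d in R]
def proj(n,X,m=None):
    m=m or bot.camera_model(n);p=m["intrinsics"]@(m["R"]@X+m["t"]);return p[:2]/p[2]
E
python3 - <<'E'
from h import *
np.set_printoptions(precision=4,suppress=True)
S=lambda x,y:(255+x/4,235+y/4)
T=lambda x,y:(310+x/3.6,185+y/3.6)
for nm,a,b in(("wheel",(300,152),(272,150)),("htop",(400,62),(313,18)),("hbot",(393,150),(311,108)),("ruletop",(217,320),(301,332))):
    print(nm,*tri(("scene",*S(*a)),("side",*T(*b))))
p=[atz("scene",*S(x,y),.038) for x,y in((305,480),(560,220))];d=p[1]-p[0];print("strip",p,np.degrees(np.arctan2(d[1],d[0])))
p=[atz("scene",*S(x,y),.084) for x,y in((497,62),(583,115))];d=p[1]-p[0];print("plate",p,np.linalg.norm(d),np.degrees(np.arctan2(d[1],d[0])))
print("wheel z .2305",atz("scene",*S(300,152),.2305),atz("side",*T(272,150),.2305))
E
```

```text
wheel [0.4925 0.1035 0.2274] [np.float64(1.2), np.float64(1.2)]
htop [0.4588 0.0721 0.291 ] [np.float64(0.6), np.float64(0.6)]
hbot [0.4565 0.0757 0.2356] [np.float64(1.6), np.float64(1.6)]
ruletop [0.4953 0.1632 0.1455] [np.float64(2.6), np.float64(2.6)]
strip [array([0.4451, 0.1487, 0.038 ]), array([ 0.4442, -0.0898,  0.038 ])] -90.22362691247224
plate [array([ 0.5255, -0.1322,  0.084 ]), array([ 0.4617, -0.1302,  0.084 ])] 0.0638293189011155 178.149301427799
wheel z .2305 [0.4918 0.1046 0.2305] [0.4952 0.1123 0.2305]
```

```bash
python3 - <<'E'
from h import *
np.set_printoptions(precision=3,suppress=True)
print("hub",*tri(("scene",258,228),("side",268,262)))
for p in((420,187),(380,205),(305,255),(383,150)):
    print(p,*[atz("scene",*p,z)[:2] for z in(.02,.06,.13)])
print("cutter",atz("scene",424,245,.01),atz("scene",433,222,.01))
print(bot.read_state()["joint_positions"])
E
```

```text
hub [0.732 0.066 0.165] [np.float64(6.7), np.float64(6.7)]
(420, 187) [ 0.615 -0.468] [ 0.594 -0.424] [ 0.556 -0.347]
(380, 205) [ 0.657 -0.33 ] [ 0.634 -0.291] [ 0.593 -0.223]
(305, 255) [ 0.691 -0.05 ] [ 0.666 -0.021] [0.623 0.028]
(383, 150) [ 0.799 -0.543] [ 0.77  -0.496] [ 0.72  -0.414]
cutter [ 0.484 -0.287  0.01 ] [ 0.513 -0.377  0.01 ]
[-79.038  30.275  82.149  -0.001  67.688 -10.228]
```

apply_moves:
  steps:
    - [[10, -7, 0, 0, 0, -18, -1], [20, -14, 1, 0, 0, -35, -1], [30, -21, 2, 0, 0, -53, -1], [38.1, -26.2, 3, 0, 0, -68.8, -1], [38.1, -26.2, 3, 0, 0, -68.8, -1], [38.1, -26.2, 3, 0, 0, -68.8, -1], [38.1, -26.2, 3, 0, 0, -68.8, -1], [38.1, -26.2, 3, 0, 0, -68.8, -1], [38.1, -26.2, 3, 0, 0, -68.8, -1], [38.1, -26.2, 3, 0, 0, -68.8, -1], [38.1, -26.2, 3, 0, 0, -68.8, -1], [38.1, -26.2, 3, 0, 0, -68.8, -1]]

```text
time_s: 1.6
position: [0.486, -0.2018, 0.1812]
tcp_rot: [[0.002, 1.0, -0.0], [1.0, -0.002, -0.0], [-0.0, -0.0, -1.0]]
force: [-0.0, 1.1, -0.2]
opening: 0.003
grasp_force: 0.0
```

apply_moves:
  steps:
    - [[0, 0.2, 6, 0, 0, 0, -1], [0, 0.2, 11.8, 0, 0, 0, -1], [0, 0.2, 11.8, 0, 0, 0, -1], [0, 0.2, 11.8, 0, 0, 0, -1], [2, 0.2, 11.8, 0, 0, 0, -1], [3, 0.2, 11.8, 0, 0, 0, -1], [4, 0.2, 11.8, 0, 0, 0, -1], [5, 0.2, 11.8, 0, 0, 0, -1], [6, 0.2, 11.8, 0, 0, 0, -1], [7, 0.2, 11.8, 0, 0, 0, -1]]

```text
time_s: 2.85
position: [0.4899, -0.1318, 0.0638]
tcp_rot: [[-0.001, 1.0, 0.003], [1.0, 0.001, -0.003], [-0.003, 0.003, -1.0]]
force: [-0.7, -5.1, 3.1]
opening: 0.005
grasp_force: 2.7
```

```bash
python3 - <<'E'
from h import *
a=bot.capture("scene")[215:365,255:455];cv2.imwrite("pics/sc2.png",cv2.resize(a,None,fx=4,fy=4,interpolation=cv2.INTER_CUBIC))
s=bot.read_state();print(s["position"],s["force"])
E
```

```text
[ 0.48935008 -0.13024123  0.06359038] [ 0.92258173 -2.40994606  2.12473515]
```

View pics/sc2.png

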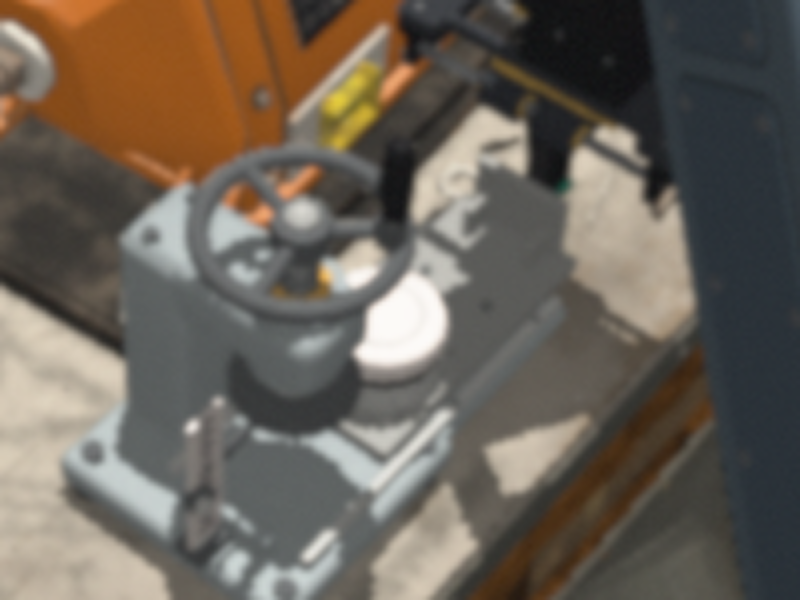

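The crop shows the closed fingers pushing at about (550,150). The shuttle is advancing and the case is still seated in its nest at (395,310). I'll keep pushing.

apply_moves:
  steps:
    - [[0.7, 0, 0, 0, 0, 0, -1], [1.4, 0, 0, 0, 0, 0, -1], [2.1, 0, 0, 0, 0, 0, -1], [2.8, 0, 0, 0, 0, 0, -1], [3.5, 0, 0, 0, 0, 0, -1], [4.2, 0, 0, 0, 0, 0, -1], [4.9, 0, 0, 0, 0, 0, -1], [5.6, 0, 0, 0, 0, 0, -1], [6.3, 0, 0, 0, 0, 0, -1], [7, 0, 0, 0, 0, 0, -1], [7.2, 0, 0, 0, 0, 0, -1], [7.4, 0, 0, 0, 0, 0, -1], [7.6, 0, 0, 0, 0, 0, -1], [7.6, 0, 0, 0, 0, 0, -1]]

```text
time_s: 4.65
position: [0.4893, -0.0555, 0.0635]
tcp_rot: [[-0.0, 1.0, 0.002], [1.0, 0.0, -0.001], [-0.001, 0.002, -1.0]]
force: [-0.4, -6.0, 3.1]
opening: 0.009
grasp_force: 2.5
```

apply_moves:
  steps:
    - [[0.2, 0, 0, 0, 0, 0, -1], [0.4, 0, 0, 0, 0, 0, -1], [0.6, 0, 0, 0, 0, 0, -1], [0.7, 0, 0, 0, 0, 0, -1], [0.7, 0, 0, 0, 0, 0, -1]]

```text
time_s: 5.28
position: [0.4893, -0.0496, 0.0635]
tcp_rot: [[-0.001, 1.0, 0.001], [1.0, 0.001, -0.003], [-0.003, 0.001, -1.0]]
force: [-0.7, -8.8, 4.8]
opening: 0.003
grasp_force: 4.7
```

apply_moves:
  steps:
    - [[0.1, 0, 0, 0, 0, 0, -1], [0.2, 0, 0, 0, 0, 0, -1], [0.2, 0, 0, 0, 0, 0, -1]]

```text
time_s: 5.65
position: [0.4898, -0.0494, 0.0636]
tcp_rot: [[-0.003, 1.0, 0.002], [1.0, 0.003, -0.006], [-0.006, 0.002, -1.0]]
force: [-3.3, -16.5, 2.2]
opening: 0.004
grasp_force: 8.0
```

apply_moves:
  steps:
    - [[-2, 0, 0, 0, 0, 0, -1], [-4, 0, 0, 0, 0, 0, -1], [-4, 0, -6, 0, 0, 0, -1], [-4, 0, -12, 0, 0, 0, 1], [-4, 0, -18, 0, 0, 0, 1], [-4, 0, -24, 0, 0, 0, 1], [-4, 0, -27, 0, 0, 0, 1], [-4, 0, -27, 0, 0, 0, 1], [-4, 0, -27, 0, 0, 0, 1], [-4, 0, -27, 0, 0, 0, 1]]

```text
time_s: 6.9
position: [0.4873, -0.085, 0.331]
tcp_rot: [[0.0, 1.0, -0.004], [1.0, -0.0, 0.002], [0.002, -0.004, -1.0]]
force: [-0.5, 0.1, -0.5]
opening: 0.718
grasp_force: 0.0
```

```bash
python3 - <<'E'
from h import *
a=bot.capture("scene")[235:385,255:400]
b=bot.capture("side")[225:345,320:435]
w=bot.capture("wrist");cv2.imwrite("pics/w.png",w)
A=cv2.resize(a,(400,414),interpolation=cv2.INTER_CUBIC);B=cv2.resize(b,(396,414),interpolation=cv2.INTER_CUBIC)
cv2.imwrite("pics/m3.png",np.hstack([A,B]))
s=bot.read_state();print(s["position"],s["force"],s["opening"])
E
```

```text
[ 0.48795758 -0.08549144  0.33182865] [-0.48493839  0.58825051 -0.43405474] 0.855898780840776
```

View pics/m3.png

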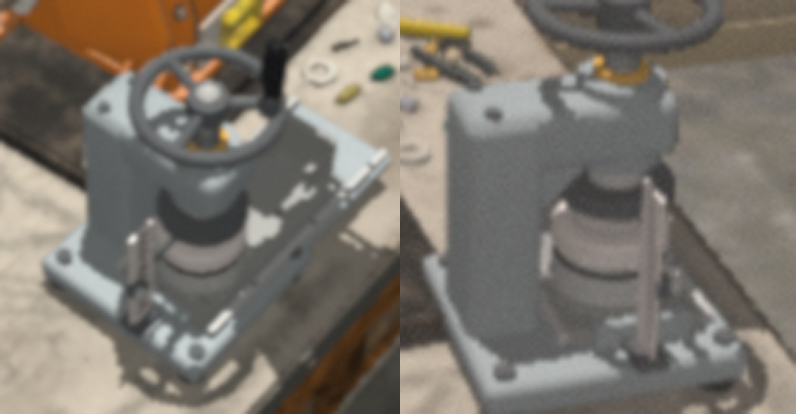

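View pics/w.png

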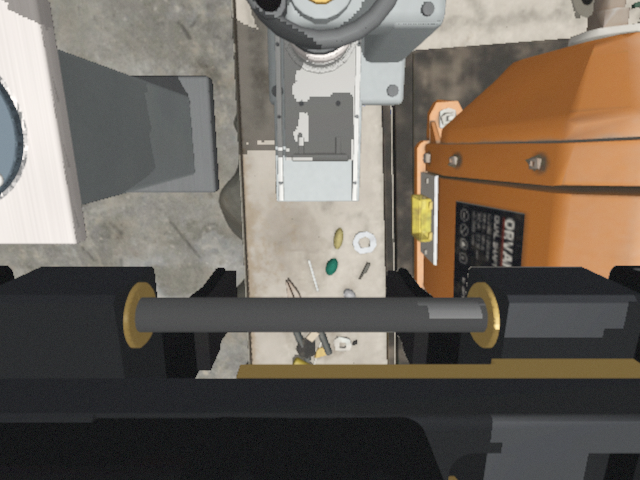

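The case now stands under the platen: in the left half the platen is at (203,210) with the case directly below it. I'll take a wrist view over the wheel.

apply_moves:
  steps:
    - [[4, 0, -4, 0, 0, 0, 1], [8, 0, -8, 0, 0, 0, 1], [8, 0, -8, 0, 0, 0, 1], [8, 0, -8, 0, 0, 0, 1], [8, 0, -8, 0, 0, 0, 1], [8, 0, -8, 0, 0, 0, 1]]

```text
time_s: 7.8
position: [0.4881, -0.0064, 0.4119]
tcp_rot: [[0.002, 1.0, -0.003], [1.0, -0.002, 0.001], [0.001, -0.003, -1.0]]
force: [0.1, 0.4, -0.1]
opening: 0.998
grasp_force: 0.0
```

```bash
python3 - <<'E'
from h import *
m=bot.camera_model("wrist");s=bot.read_state()
w=bot.capture("wrist");cv2.imwrite("pics/w2.png",w)
R=s["tcp_rot"];R=np.array(R)
print(s["position"],-m["R"].T@m["t"],"cam in tool",R.T@(-m["R"].T@m["t"]-s["position"]),(m["R"]@R).round(3),m["intrinsics"])
np.savez("w2.npz",**m)
E
```

```text
[ 0.48809755 -0.00643142  0.41187639] [0.48902718 0.06166357 0.58518188] cam in tool [ 0.06818676  0.00036204 -0.17327151] [[-0.     1.    -0.001]
 [-0.968 -0.001 -0.251]
 [-0.251  0.001  0.968]] [[367.25518355   0.         310.9105598 ]
 [  0.         367.25518355 236.00648837]
 [  0.           0.           1.        ]]
```

View pics/w2.png

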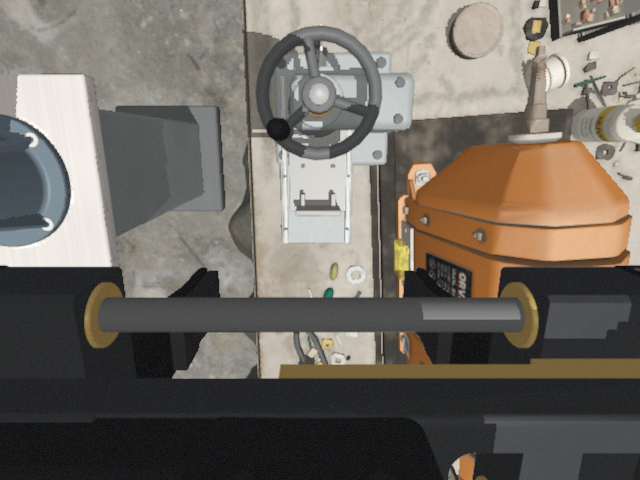

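```bash
python3 - <<'E'
from h import *
np.set_printoptions(precision=4,suppress=True)
m=dict(np.load("w2.npz"))
for z in(.226,.2305,.235): print(z,atz("wrist",318.5,92.5,z,m),atz("wrist",278,129,z+.064,m))
E=[];
for p in((256,92),(381,92),(318,26),(318,159)): E.append(atz("wrist",*p,.2305,m))
print(np.array(E))
# combine three views for wheel centre
def ry(n,u,v,mm): return ray(n,u,v,mm)
A=0;b=0
for c,d in(ray("wrist",318.5,92.5,m),ray("scene",330,273),ray("side",385.6,226.7)):
    P=np.eye(3)-np.outer(d,d);A=A+P;b=b+P@c
print(np.linalg.solve(A,b))
E
```

```text
0.226 [0.4956 0.1048 0.226 ] [0.4632 0.0707 0.29  ]
0.2305 [0.4955 0.1042 0.2305] [0.4636 0.0706 0.2945]
0.235 [0.4954 0.1037 0.235 ] [0.464  0.0704 0.299 ]
[[0.4389 0.1048 0.2305]
 [0.5521 0.1045 0.2305]
 [0.4949 0.1585 0.2305]
 [0.4952 0.0452 0.2305]]
[0.4936 0.1042 0.2277]
```

apply_moves:
  steps:
    - [[4, -1.3, 3, 0, 0, 0, 1], [7.7, -2.5, 7, 0, 0, 0, 1], [7.7, -2.5, 7, 0, 0, 0, 1], [7.7, -2.5, 7, 0, 0, 0, 1], [7.7, -2.5, 10, 0, 0, 0, 1], [7.7, -2.5, 13, 0, 0, 0, 1], [7.7, -2.5, 15, 0, 0, 0, 1], [7.7, -2.5, 15, 0, 0, 0, 1], [7.7, -2.5, 15, 0, 0, 0, -1], [7.7, -2.5, 15, 0, 0, 0, -1], [7.7, -2.5, 15, 0, 0, 0, -1], [7.7, -2.5, 15, 0, 0, 0, -1], [7.7, -2.5, 15, 0, 0, 0, -1], [7.7, -2.5, 15, 0, 0, 0, -1], [7.7, -2.5, 15, 0, 0, 0, -1], [7.7, -2.5, 15, 0, 0, 0, -1]]

```text
time_s: 9.85
position: [0.4615, 0.0713, 0.2629]
tcp_rot: [[-0.0, 1.0, -0.005], [1.0, 0.0, -0.0], [-0.0, -0.005, -1.0]]
force: [-4.4, -0.5, 3.4]
opening: 0.189
grasp_force: 30.1
```

```bash
cat >circ.py <<'E'
import numpy as np,sys
def rows(t0,total,n,r=4.6):
    o=[]
    for k in range(1,n+1):
        p=total*k/n;t=np.radians(t0-p);a=np.radians(t0)
        o.append([round(r*(np.sin(t)-np.sin(a)),2),round(r*(np.cos(t)-np.cos(a)),2),round(p/360,2),0,0,0,-1])
    return o
print(rows(*map(float,sys.argv[1:3]),int(sys.argv[3])))
E
python3 circ.py 224 360 20
```

```text
[[np.float64(1.18), np.float64(-0.83), 0.05, 0, 0, 0, -1], [np.float64(2.56), np.float64(-1.25), 0.1, 0, 0, 0, -1], [np.float64(3.99), np.float64(-1.22), 0.15, 0, 0, 0, -1], [np.float64(5.35), np.float64(-0.75), 0.2, 0, 0, 0, -1], [np.float64(6.5), np.float64(0.11), 0.25, 0, 0, 0, -1], [np.float64(7.33), np.float64(1.29), 0.3, 0, 0, 0, -1], [np.float64(7.75), np.float64(2.67), 0.35, 0, 0, 0, -1], [np.float64(7.73), np.float64(4.11), 0.4, 0, 0, 0, -1], [np.float64(7.26), np.float64(5.47), 0.45, 0, 0, 0, -1], [np.float64(6.39), np.float64(6.62), 0.5, 0, 0, 0, -1], [np.float64(5.21), np.float64(7.44), 0.55, 0, 0, 0, -1], [np.float64(3.84), np.float64(7.86), 0.6, 0, 0, 0, -1], [np.float64(2.4), np.float64(7.84), 0.65, 0, 0, 0, -1], [np.float64(1.04), np.float64(7.37), 0.7, 0, 0, 0, -1], [np.float64(-0.11), np.float64(6.5), 0.75, 0, 0, 0, -1], [np.float64(-0.94), np.float64(5.33), 0.8, 0, 0, 0, -1], [np.float64(-1.36), np.float64(3.95), 0.85, 0, 0, 0, -1], [np.float64(-1.33), np.float64(2.51), 0.9, 0, 0, 0, -1], [np.float64(-0.87), np.float64(1.15), 0.95, 0, 0, 0, -1], [np.float64(0.0), np.float64(-0.0), 1.0, 0, 0, 0, -1]]
```

apply_moves:
  steps:
    - [[1.18, -0.83, 0.05, 0, 0, 0, -1], [2.56, -1.25, 0.1, 0, 0, 0, -1], [3.99, -1.22, 0.15, 0, 0, 0, -1], [5.35, -0.75, 0.2, 0, 0, 0, -1], [6.5, 0.11, 0.25, 0, 0, 0, -1], [6.5, 0.11, 0.25, 0, 0, 0, -1]]

```text
time_s: 10.6
position: [0.4656, 0.1382, 0.2604]
tcp_rot: [[-0.0, 1.0, 0.001], [1.0, 0.0, 0.003], [0.003, 0.001, -1.0]]
force: [-1.4, 3.7, -1.2]
opening: 0.189
grasp_force: 29.9
```

```bash
sed -i 's/o.append(\[/o.append([/; s/round(r\*(np.sin/round(float(r*(np.sin/; s/np.sin(a)),2)/np.sin(a))),2)/; s/round(r\*(np.cos/round(float(r*(np.cos/; s/np.cos(a)),2)/np.cos(a))),2)/' circ.py; python3 circ.py 134 360 20;python3 circ.py 134 270 15
```

```text
[[0.83, 1.18, 0.05, 0, 0, 0, -1], [1.25, 2.56, 0.1, 0, 0, 0, -1], [1.22, 3.99, 0.15, 0, 0, 0, -1], [0.75, 5.35, 0.2, 0, 0, 0, -1], [-0.11, 6.5, 0.25, 0, 0, 0, -1], [-1.29, 7.33, 0.3, 0, 0, 0, -1], [-2.67, 7.75, 0.35, 0, 0, 0, -1], [-4.11, 7.73, 0.4, 0, 0, 0, -1], [-5.47, 7.26, 0.45, 0, 0, 0, -1], [-6.62, 6.39, 0.5, 0, 0, 0, -1], [-7.44, 5.21, 0.55, 0, 0, 0, -1], [-7.86, 3.84, 0.6, 0, 0, 0, -1], [-7.84, 2.4, 0.65, 0, 0, 0, -1], [-7.37, 1.04, 0.7, 0, 0, 0, -1], [-6.5, -0.11, 0.75, 0, 0, 0, -1], [-5.33, -0.94, 0.8, 0, 0, 0, -1], [-3.95, -1.36, 0.85, 0, 0, 0, -1], [-2.51, -1.33, 0.9, 0, 0, 0, -1], [-1.15, -0.87, 0.95, 0, 0, 0, -1], [0.0, 0.0, 1.0, 0, 0, 0, -1]]
[[0.83, 1.18, 0.05, 0, 0, 0, -1], [1.25, 2.56, 0.1, 0, 0, 0, -1], [1.22, 3.99, 0.15, 0, 0, 0, -1], [0.75, 5.35, 0.2, 0, 0, 0, -1], [-0.11, 6.5, 0.25, 0, 0, 0, -1], [-1.29, 7.33, 0.3, 0, 0, 0, -1], [-2.67, 7.75, 0.35, 0, 0, 0, -1], [-4.11, 7.73, 0.4, 0, 0, 0, -1], [-5.47, 7.26, 0.45, 0, 0, 0, -1], [-6.62, 6.39, 0.5, 0, 0, 0, -1], [-7.44, 5.21, 0.55, 0, 0, 0, -1], [-7.86, 3.84, 0.6, 0, 0, 0, -1], [-7.84, 2.4, 0.65, 0, 0, 0, -1], [-7.37, 1.04, 0.7, 0, 0, 0, -1], [-6.5, -0.11, 0.75, 0, 0, 0, -1]]
```

apply_moves:
  steps:
    - [[0.83, 1.18, 0.05, 0, 0, 0, -1], [1.25, 2.56, 0.1, 0, 0, 0, -1], [1.22, 3.99, 0.15, 0, 0, 0, -1], [0.75, 5.35, 0.2, 0, 0, 0, -1], [-0.11, 6.5, 0.25, 0, 0, 0, -1], [-1.29, 7.33, 0.3, 0, 0, 0, -1], [-2.67, 7.75, 0.35, 0, 0, 0, -1], [-4.11, 7.73, 0.4, 0, 0, 0, -1], [-5.47, 7.26, 0.45, 0, 0, 0, -1], [-6.62, 6.39, 0.5, 0, 0, 0, -1], [-7.44, 5.21, 0.55, 0, 0, 0, -1], [-7.86, 3.84, 0.6, 0, 0, 0, -1], [-7.84, 2.4, 0.65, 0, 0, 0, -1], [-7.37, 1.04, 0.7, 0, 0, 0, -1], [-6.5, -0.11, 0.75, 0, 0, 0, -1], [-5.33, -0.94, 0.8, 0, 0, 0, -1], [-3.95, -1.36, 0.85, 0, 0, 0, -1], [-2.51, -1.33, 0.9, 0, 0, 0, -1], [-1.15, -0.87, 0.95, 0, 0, 0, -1], [0, 0, 1.0, 0, 0, 0, -1]]

```text
time_s: 13.1
position: [0.4644, 0.1377, 0.2504]
tcp_rot: [[-0.001, 1.0, -0.002], [1.0, 0.001, 0.0], [0.0, -0.002, -1.0]]
force: [-1.2, -3.4, -3.0]
opening: 0.188
grasp_force: 29.8
```

apply_moves:
  steps:
    - [[0.83, 1.18, 0.05, 0, 0, 0, -1], [1.25, 2.56, 0.1, 0, 0, 0, -1], [1.22, 3.99, 0.15, 0, 0, 0, -1], [0.75, 5.35, 0.2, 0, 0, 0, -1], [-0.11, 6.5, 0.25, 0, 0, 0, -1], [-1.29, 7.33, 0.3, 0, 0, 0, -1], [-2.67, 7.75, 0.35, 0, 0, 0, -1], [-4.11, 7.73, 0.4, 0, 0, 0, -1], [-5.47, 7.26, 0.45, 0, 0, 0, -1], [-6.62, 6.39, 0.5, 0, 0, 0, -1], [-7.44, 5.21, 0.55, 0, 0, 0, -1], [-7.86, 3.84, 0.6, 0, 0, 0, -1], [-7.84, 2.4, 0.65, 0, 0, 0, -1], [-7.37, 1.04, 0.7, 0, 0, 0, -1], [-6.5, -0.11, 0.75, 0, 0, 0, -1], [-6.5, -0.11, 0.75, 0, 0, 0, -1]]

```text
time_s: 15.1
position: [0.4608, 0.0719, 0.243]
tcp_rot: [[-0.001, 1.0, -0.004], [1.0, 0.001, 0.0], [0.0, -0.004, -1.0]]
force: [-2.4, -0.6, -4.0]
opening: 0.188
grasp_force: 29.8
```

```bash
cat >view.py <<'E'
from h import *
from scipy.spatial.transform import Rotation as Ro
np.set_printoptions(precision=3,suppress=True)
def pose(P,psi,a,L):
    p,a=np.radians([psi,a]);h=np.array([np.sin(p),-np.cos(p),0]);z=np.array([0,0,1.])
    zt=np.sin(a)*h-np.cos(a)*z;xt=-np.cos(a)*h-np.sin(a)*z
    R=np.c_[xt,np.cross(zt,xt),zt];cam=P-L*(-.251*xt+.968*zt);return cam-R@[.068,0,-.173],R,cam
E
python3 - <<'E'
from view import *
P=np.array([.49,.147,.092]);R0=np.array([[0,1,0],[1,0,0],[0,0,-1.]])
for psi,a,L in((45,45,.27),(45,45,.32),(30,45,.3),(60,40,.3)):
    t,R,c=pose(P,psi,a,L);print(psi,a,L,t,c,Ro.from_matrix(R0.T@R).as_rotvec(degrees=True), "wrist flange",t-.2*R[:,2])
E
```

```text
45 45 0.27 [0.446 0.191 0.155] [0.325 0.312 0.229] [-17.652 -42.616 -42.616] wrist flange [0.346 0.291 0.296]
45 45 0.32 [0.415 0.222 0.18 ] [0.295 0.342 0.254] [-17.652 -42.616 -42.616] wrist flange [0.315 0.322 0.321]
30 45 0.3 [0.446 0.223 0.17 ] [0.361 0.371 0.244] [-11.775 -43.946 -28.428] wrist flange [0.375 0.346 0.311]
60 40 0.3 [0.42  0.188 0.177] [0.278 0.269 0.266] [-20.911 -36.219 -57.453] wrist flange [0.308 0.252 0.33 ]
```

apply_moves:
  steps:
    - [[0, 0, 0, 0, 0, 0, 1], [0, 0, 0, 0, 0, 0, 1], [0, 0, 0, 0, 0, 0, 1], [0, 0, -4, 0, 0, 0, 1], [0, 0, -8, 0, 0, 0, 1], [0, 0, -12, 0, 0, 0, 1], [6, -2, -12, 0, 0, 0, 1], [12, -4, -12, 0, 0, 0, 1], [15, -4.6, -12, -3, -7, -7, 1], [15, -4.6, -11, -6, -14, -14, 1], [15, -4.6, -9, -9, -21, -21, 1], [15, -4.6, -6, -12, -28, -28, 1], [15, -4.6, -3, -15, -35, -35, 1], [15, -4.6, 0, -17.7, -42.6, -42.6, 1], [15, -4.6, 3, -17.7, -42.6, -42.6, 1], [15, -4.6, 6.3, -17.7, -42.6, -42.6, 1], [15, -4.6, 6.3, -17.7, -42.6, -42.6, 1], [15, -4.6, 6.3, -17.7, -42.6, -42.6, 1], [15, -4.6, 6.3, -17.7, -42.6, -42.6, 1], [15, -4.6, 6.3, -17.7, -42.6, -42.6, 1]]

```text
time_s: 17.6
position: [0.4181, 0.2216, 0.1813]
tcp_rot: [[-0.498, 0.707, 0.502], [0.502, 0.707, -0.499], [-0.707, 0.004, -0.707]]
force: [-0.3, 0.5, 0.5]
opening: 1.004
grasp_force: 0.0
```

```bash
python3 - <<'E'
from view import *
m=bot.camera_model("wrist");w=bot.capture("wrist");cv2.imwrite("pics/w3.png",w);np.savez("w3.npz",**m)
s=bot.read_state();print(s["time_s"],s["position"],s["force"])
u,v=proj("wrist",np.array([.49,.147,.092]),m);print(u,v)
u,v=int(u),int(v);a=w[max(0,v-75):v+75,max(0,u-100):u+100];print(max(0,v-75),max(0,u-100));cv2.imwrite("pics/w3c.png",cv2.resize(a,None,fx=4,fy=4,interpolation=cv2.INTER_CUBIC))
E
```

```text
17.65 [0.418 0.222 0.181] [-0.374 -0.489 -0.411]
308.0853179760873 233.61270062023607
158 208
```

View pics/w3c.png

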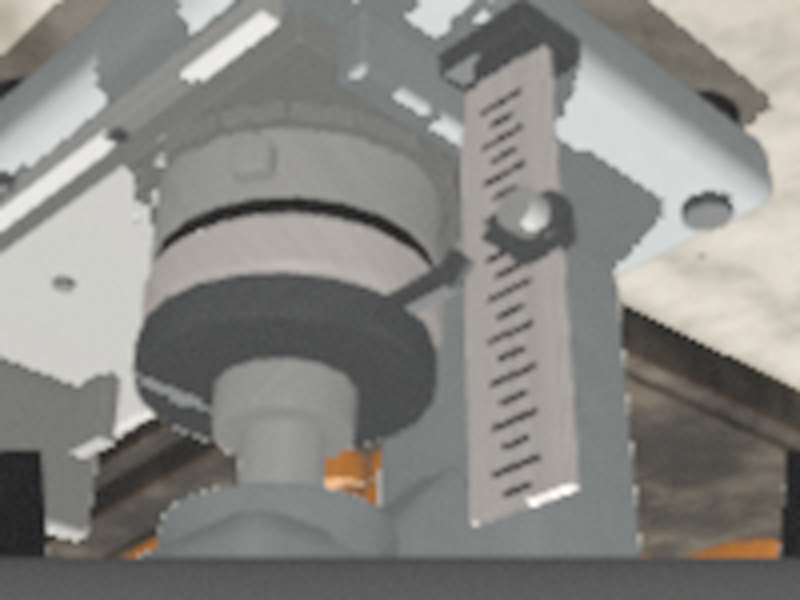

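The crop is upside down (world-up is image-down). The index clip tip is at about crop (488,238), and the pointer tip, at about (463,263), is still a few mm above it. I'll compute the remaining gap from this.

```bash
python3 - <<'E'
from view import *
m=dict(np.load("w3.npz"))
C=lambda x,y:(208+x/4,158+y/4)
def onx(p,x=.4945):
    c,d=ray("wrist",*p,m);return c+d*(x-c[0])/d[0]
for n,p in(("ptr tip",(463,263)),("ptr root",(392,300)),("idx",(488,238)),("idx2",(490,245))): print(n,onx(C(*p)))
# rule: top and bottom of ticks
for p in((518,490),(511,353),(510,307),(502,100)): print(p,onx(C(*p)))
w=cv2.cvtColor(cv2.imread("pics/w3.png"),cv2.COLOR_BGR2GRAY)
print("cols 316..338");
for r in range(210,230): print(r,*w[r,316:339])
E
```

```text
ptr tip [0.494 0.162 0.086]
ptr root [0.494 0.14  0.086]
idx [0.494 0.169 0.083]
idx2 [0.494 0.17  0.085]
(518, 490) [0.494 0.174 0.143]
(511, 353) [0.494 0.174 0.113]
(510, 307) [0.494 0.174 0.103]
(502, 100) [0.494 0.175 0.049]
cols 316..338
210 131 125 119 118 116 119 117 142 157 161 161 163 162 162 165 159 148 143 144 142 144 144 146
211 131 125 118 113 114 117 120 141 158 163 161 161 162 163 151 131 135 142 142 144 142 145 147
212 131 124 115 107 114 117 119 144 159 162 161 162 154 146 115 87 125 144 143 144 144 146 168
213 127 124 115 110 115 119 120 140 158 160 161 163 148 119 89 79 114 137 143 143 145 150 195
214 130 124 113 112 117 118 117 139 159 161 161 161 156 132 99 80 92 118 137 143 144 147 182
215 130 121 111 115 118 117 117 139 158 161 163 163 158 131 96 82 84 87 109 126 132 138 139
216 128 117 112 115 119 119 113 137 156 162 161 162 146 106 80 82 80 84 85 96 109 124 133
217 128 119 115 116 118 120 120 138 155 161 162 163 134 90 81 83 83 80 79 84 86 97 112
218 128 119 118 116 118 123 130 143 157 163 161 163 151 129 106 87 81 81 82 85 83 79 82
219 130 122 116 117 113 1
[... 255 characters left out ...]
114 94 81 81 81 81 107 140 155 160 161 145 105 79 111 136 150 135 101 87 79
223 119 126 103 83 78 81 81 82 95 115 141 158 161 134 120 135 153 161 157 152 126 88 85
224 104 105 89 82 76 78 81 88 108 124 145 161 162 155 159 165 164 161 147 130 105 88 120
225 83 84 82 82 79 80 83 99 118 133 154 161 164 161 163 164 152 133 100 81 112 135 153
226 82 82 82 83 82 81 90 112 127 147 158 162 161 160 164 152 114 90 109 132 155 163 159
227 82 80 82 83 80 81 104 118 142 158 160 161 162 162 164 145 128 136 152 159 162 163 148
228 78 79 80 83 84 94 112 113 145 160 160 161 161 163 163 158 159 161 161 159 148 141 111
229 78 83 108 115 102 108 120 121 148 162 161 161 162 161 164 165 164 162 147 137 111 97 118
```

```bash
python3 - <<'E'
from view import *
m=dict(np.load("w3.npz"))
ax=np.array([.4945,.1035]);cam=-m["R"].T@m["t"]
u=(cam[:2]-ax);u/=np.linalg.norm(u)
q=ax+u*.0362
w=cv2.cvtColor(cv2.imread("pics/w3.png"),cv2.COLOR_BGR2GRAY)
for z in np.arange(.036,.104,.002):
    p=proj("wrist",np.r_[q,z],m); print(round(z,3),p.round(1), int(cv2.getRectSubPix(w,(1,1),tuple(map(float,p)))[0,0]),end=" | ")
print(cam)
c=int(round(p[0]))
for r in range(185,235): print(r,*w[r,c-2:c+3],end="; ")
E
```

```text
0.036 [282.4 181.5] 117 | 0.038 [282.4 183.2] 124 | 0.04 [282.3 184.9] 129 | 0.042 [282.2 186.5] 125 | 0.044 [282.1 188.3] 120 | 0.046 [282.1 190. ] 139 | 0.048 [282.  191.7] 151 | 0.05 [281.9 193.4] 152 | 0.052 [281.8 195.2] 154 | 0.054 [281.8 196.9] 155 | 0.056 [281.7 198.7] 154 | 0.058 [281.6 200.5] 153 | 0.06 [281.5 202.3] 155 | 0.062 [281.4 204.1] 156 | 0.064 [281.4 205.9] 147 | 0.066 [281.3 207.7] 61 | 0.068 [281.2 209.6] 61 | 0.07 [281.1 211.4] 151 | 0.072 [281.  213.3] 173 | 0.074 [280.9 215.1] 174 | 0.076 [280.9 217. ] 171 | 0.078 [280.8 218.9] 171 | 0.08 [280.7 220.8] 173 | 0.082 [280.6 222.7] 183 | 0.084 [280.5 224.6] 179 | 0.086 [280.4 226.6] 104 | 0.088 [280.3 228.5] 86 | 0.09 [280.3 230.5] 84 | 0.092 [280.2 232.5] 85 | 0.094 [280.1 234.5] 88 | 0.096 [280.  236.5] 87 | 0.098 [279.9 238.5] 79 | 0.1 [279.8 240.5] 77 | 0.102 [279.7 242.6] 79 | [0.297 0.342 0.255]
185 128 118 120 129 128; 186 129 121 124 129 125; 187 122 119 120 126 123; 188 116 116 120 117 118; 189 124 123 125 124 123; 190 144 141 142 141 140; 191 153 153 153 151 150; 192 153 154 154 151 151; 193 154 153 15
[... 279 characters left out ...]
6 155; 205 154 155 155 155 158; 206 152 152 153 147 145; 207 116 115 117 107 98; 208 43 48 47 44 41; 209 46 43 48 42 40; 210 59 72 80 79 70; 211 127 132 137 140 134; 212 165 167 168 169 166; 213 172 172 174 173 172; 214 171 172 172 173 174; 215 170 170 174 174 173; 216 170 167 171 172 174; 217 172 171 170 171 173; 218 173 173 171 171 171; 219 173 173 173 170 171; 220 170 172 172 173 170; 221 173 172 173 173 170; 222 176 176 177 176 175; 223 184 184 185 185 185; 224 189 188 187 189 188; 225 168 168 172 175 175; 226 116 117 126 134 134; 227 87 86 88 83 86; 228 87 85 87 86 89; 229 87 89 85 86 85; 230 87 86 85 82 84; 231 86 84 85 80 84; 232 84 84 84 85 85; 233 86 86 86 86 87; 234 85 88 88 89 88;
```

```bash
python3 - <<'E'
from view import *
s=bot.read_state();R0=np.array(s["tcp_rot"]);p0=np.array(s["position"])
P=np.array([.49,.158,.088])
for a,L in((60,.28),(65,.28)):
    t,R,c=pose(P,45,a,L);print(a,t,c,(R0.T@(t-p0)*100).round(2),Ro.from_matrix(R0.T@R).as_rotvec(degrees=True).round(1))
E
```

```text
60 [0.429 0.219 0.135] [0.299 0.349 0.163] [2.56 0.59 3.95] [  0.1 -15.   -0.2]
65 [0.426 0.222 0.127] [0.295 0.353 0.139] [3.37 0.59 4.23] [  0.1 -20.   -0.2]
```

apply_moves:
  steps:
    - [[1.3, 0.3, 1.5, 0, -7, 0, 1], [2.5, 0.6, 3, 0, -14, 0, 1], [3.4, 0.6, 4.2, 0, -20, 0, 1], [3.4, 0.6, 4.2, 0, -20, 0, 1], [3.4, 0.6, 4.2, 0, -20, 0, 1], [3.4, 0.6, 4.2, 0, -20, 0, 1], [3.4, 0.6, 4.2, 0, -20, 0, 1], [3.4, 0.6, 4.2, 0, -20, 0, 1]]

```text
time_s: 18.65
position: [0.4261, 0.2216, 0.1274]
tcp_rot: [[-0.297, 0.708, 0.641], [0.301, 0.707, -0.64], [-0.906, 0.003, -0.423]]
force: [-0.1, 1.0, -0.4]
opening: 1.002
grasp_force: 0.0
```

```bash
python3 - <<'E'
from view import *
m=bot.camera_model("wrist");w=bot.capture("wrist");cv2.imwrite("pics/w4.png",w);np.savez("w4.npz",**m)
s=bot.read_state();print(s["time_s"],s["position"],s["force"],-m["R"].T@m["t"])
u,v=proj("wrist",np.array([.49,.158,.088]),m).astype(int);print(u,v)
a=w[v-40:v+35,u-60:u+40];a=cv2.rotate(cv2.resize(a,None,fx=8,fy=8,interpolation=cv2.INTER_CUBIC),cv2.ROTATE_180);cv2.imwrite("pics/w4c.png",a)
E
```

```text
18.7 [0.426 0.222 0.127] [-0.156  0.876 -0.272] [0.295 0.353 0.139]
310 236
```

View pics/w4c.png

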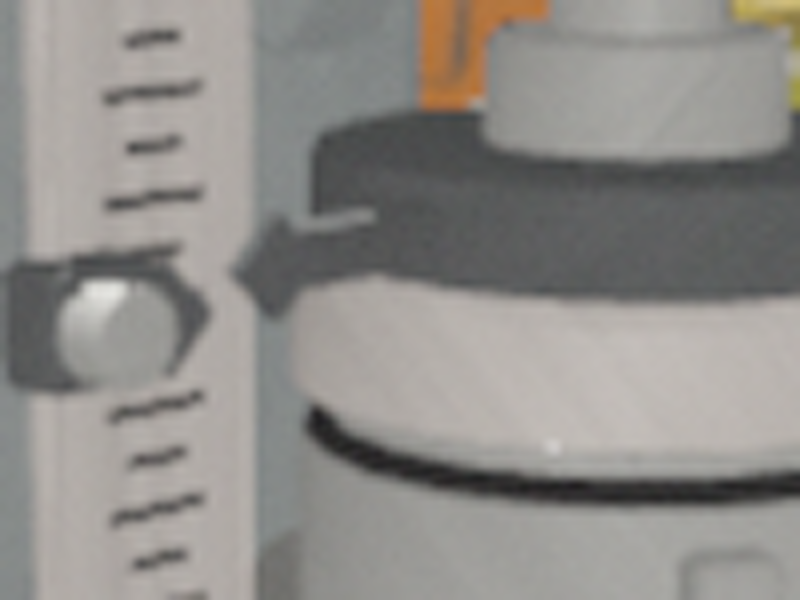

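The rotated crop shows the pointer tip at (235,270) and the index tip at (210,313). Ticks are 53 px per 5 mm, so about 3.7 mm remains. I'll compute it more precisely.

```bash
python3 - <<'E'
from view import *
m=dict(np.load("w4.npz"))
C=lambda x,y:((799-x)/8+250-.44,(599-y)/8+196-.44)
for X in(.489,.492,.4945):
    def onx(p):
        c,d=ray("wrist",*p,m);return c+d*(X-c[0])/d[0]
    P=[onx(C(*p)) for p in((235,270),(210,313),(153,198),(158,509))];print(X,*P,"gap",P[0][2]-P[1][2], "ticks/30mm",P[2][2]-P[3][2])
E
python3 circ.py 224 130 10
```

```text
0.489 [0.489 0.169 0.09 ] [0.489 0.172 0.086] [0.489 0.179 0.098] [0.489 0.179 0.069] gap 0.003601585166307028 ticks/30mm 0.02882770638809609
0.492 [0.492 0.166 0.089] [0.492 0.169 0.085] [0.492 0.176 0.097] [0.492 0.176 0.068] gap 0.0036572648554527992 ticks/30mm 0.02927337618524281
0.4945 [0.494 0.163 0.088] [0.494 0.167 0.085] [0.494 0.174 0.097] [0.494 0.174 0.067] gap 0.003703664596407613 ticks/30mm 0.029644767682865086
[[0.83, -0.63, 0.04, 0, 0, 0, -1], [1.77, -1.07, 0.07, 0, 0, 0, -1], [2.79, -1.27, 0.11, 0, 0, 0, -1], [3.84, -1.25, 0.14, 0, 0, 0, -1], [4.84, -0.99, 0.18, 0, 0, 0, -1], [5.77, -0.5, 0.22, 0, 0, 0, -1], [6.56, 0.17, 0.25, 0, 0, 0, -1], [7.18, 1.01, 0.29, 0, 0, 0, -1], [7.59, 1.96, 0.33, 0, 0, 0, -1], [7.78, 2.99, 0.36, 0, 0, 0, -1]]
```

```bash
python3 - <<'E'
from view import *
s=bot.read_state();R=np.array(s["tcp_rot"]);p=np.array(s["position"]);R0=np.array([[0,1,0],[1,0,0],[0,0,-1.]])
for q in((.415,.235,.20),(.415,.235,.28),(.415,.222,.363)): print((R.T@(np.array(q)-p)*100).round(1))
print(Ro.from_matrix(R.T@R0).as_rotvec(degrees=True).round(1))
E
python3 circ.py 224 126 10
```

```text
[-5.9  0.2 -4.7]
[-13.1   0.2  -8. ]
[-21.   -0.7 -10.7]
[25.6 61.4 39.9]
[[0.8, -0.62, 0.03, 0, 0, 0, -1], [1.71, -1.05, 0.07, 0, 0, 0, -1], [2.7, -1.26, 0.1, 0, 0, 0, -1], [3.71, -1.26, 0.14, 0, 0, 0, -1], [4.69, -1.04, 0.17, 0, 0, 0, -1], [5.61, -0.61, 0.21, 0, 0, 0, -1], [6.4, 0.01, 0.24, 0, 0, 0, -1], [7.04, 0.79, 0.28, 0, 0, 0, -1], [7.5, 1.69, 0.32, 0, 0, 0, -1], [7.75, 2.67, 0.35, 0, 0, 0, -1]]
```

apply_moves:
  steps:
    - [[-5.9, 0.2, -4.7, 0, 0, 0, 1], [-13.1, 0.2, -8, 0, 0, 0, 1], [-21, -0.7, -10.7, 3, 7, 5, 1], [-21, -0.7, -10.7, 6, 14, 10, 1], [-21, -0.7, -10.7, 10, 24, 16, 1], [-21, -0.7, -10.7, 14, 34, 22, 1], [-21, -0.7, -10.7, 18, 44, 28, 1], [-21, -0.7, -10.7, 22, 53, 34, 1], [-21, -0.7, -10.7, 25.6, 61.4, 39.9, 1], [-21, -0.7, -10.7, 25.6, 61.4, 39.9, 1], [-21, -0.7, -10.7, 25.6, 61.4, 39.9, 1], [-21, -0.7, -10.7, 25.6, 61.4, 39.9, 1], [-21, -0.7, -10.7, 25.6, 61.4, 39.9, 1], [-21, -0.7, -10.7, 25.6, 61.4, 39.9, 1]]

```text
time_s: 20.45
position: [0.4144, 0.223, 0.3618]
tcp_rot: [[-0.001, 1.0, -0.001], [1.0, 0.001, -0.002], [-0.002, -0.001, -1.0]]
force: [0.4, -0.4, -0.3]
opening: 1.002
grasp_force: 0.0
```

apply_moves:
  steps:
    - [[-5, 1.6, 0, 0, 0, 0, 1], [-10, 3.2, 0, 0, 0, 0, 1], [-15.1, 4.7, 0, 0, 0, 0, 1], [-15.1, 4.7, 0, 0, 0, 0, 1], [-15.1, 4.7, 0, 0, 0, 0, 1], [-15.1, 4.7, 4, 0, 0, 0, 1], [-15.1, 4.7, 8, 0, 0, 0, 1], [-15.1, 4.7, 11.9, 0, 0, 0, 1], [-15.1, 4.7, 11.9, 0, 0, 0, 1], [-15.1, 4.7, 11.9, 0, 0, 0, -1], [-15.1, 4.7, 11.9, 0, 0, 0, -1], [-15.1, 4.7, 11.9, 0, 0, 0, -1], [-15.1, 4.7, 11.9, 0, 0, 0, -1], [-15.1, 4.7, 11.9, 0, 0, 0, -1], [-15.1, 4.7, 11.9, 0, 0, 0, -1], [-15.1, 4.7, 11.9, 0, 0, 0, -1], [-15.1, 4.7, 11.9, 0, 0, 0, -1]]

```text
time_s: 22.58
position: [0.4608, 0.071, 0.243]
tcp_rot: [[0.0, 1.0, -0.003], [1.0, -0.0, -0.002], [-0.002, -0.003, -1.0]]
force: [-0.8, 0.1, 2.0]
opening: 0.189
grasp_force: 30.0
```

apply_moves:
  steps:
    - [[0.8, -0.62, 0.03, 0, 0, 0, -1], [1.71, -1.05, 0.07, 0, 0, 0, -1], [2.7, -1.26, 0.1, 0, 0, 0, -1], [3.71, -1.26, 0.14, 0, 0, 0, -1], [4.69, -1.04, 0.17, 0, 0, 0, -1], [5.61, -0.61, 0.21, 0, 0, 0, -1], [6.4, 0.01, 0.24, 0, 0, 0, -1], [7.04, 0.79, 0.28, 0, 0, 0, -1], [7.5, 1.69, 0.32, 0, 0, 0, -1], [7.75, 2.67, 0.35, 0, 0, 0, -1], [7.75, 2.67, 0.35, 0, 0, 0, -1], [7.75, 2.67, 0.35, 0, 0, 0, -1], [7.75, 2.67, 0.35, 0, 0, 0, -1]]

```text
time_s: 24.2
position: [0.4895, 0.1482, 0.2396]
tcp_rot: [[0.0, 1.0, 0.0], [1.0, -0.0, -0.003], [-0.003, 0.0, -1.0]]
force: [1.1, -5.4, -0.7]
opening: 0.187
grasp_force: 29.9
```

apply_moves:
  steps:
    - [[0, 0, 0, 0, 0, 0, 1], [0, 0, 0, 0, 0, 0, 1], [0, 0, 0, 0, 0, 0, 1], [0, 0, -5, 0, 0, 0, 1], [0, 0, -11, 0, 0, 0, 1], [4, -4, -11, 0, 0, 0, 1], [7.5, -7.4, -11, 0, 0, 0, 1], [7.5, -7.4, -11, -4, -9, -6, 1], [7.5, -7.4, -11, -8, -18, -12, 1], [7.5, -7.4, -11, -12, -28, -18, 1], [7.5, -7.4, -11, -16, -37, -24, 1], [7.5, -7.4, -11, -20, -47, -31, 1], [7.5, -7.4, -11, -23, -55, -36, 1], [7.5, -7.4, -11, -25.6, -61.4, -39.9, 1], [8.6, -7.4, -4, -25.6, -61.4, -39.9, 1], [8.6, -7.4, 2, -25.6, -61.4, -39.9, 1], [8.6, -7.4, 5, -25.6, -61.4, -39.9, 1], [7.3, -6.3, 11.2, -25.6, -61.4, -39.9, 1], [7.3, -6.3, 11.2, -25.6, -61.4, -39.9, 1], [7.3, -6.3, 11.2, -25.6, -61.4, -39.9, 1]]

```text
time_s: 26.7
position: [0.4256, 0.2217, 0.129]
tcp_rot: [[-0.297, 0.707, 0.642], [0.299, 0.707, -0.641], [-0.907, 0.002, -0.421]]
force: [-0.5, 0.7, 0.3]
opening: 1.0
grasp_force: 0.0
```

apply_moves:
  steps:
    - [[0, 0, 0, 0, 0, 0, 1], [0, 0, 0, 0, 0, 0, 1], [0, 0, 0, 0, 0, 0, 1]]

```text
time_s: 27.08
position: [0.4256, 0.222, 0.1292]
tcp_rot: [[-0.296, 0.707, 0.642], [0.302, 0.707, -0.639], [-0.906, 0.005, -0.423]]
force: [0.1, 0.2, -0.6]
opening: 0.999
grasp_force: 0.0
```

```bash
python3 - <<'E'
from view import *
m=bot.camera_model("wrist");w=bot.capture("wrist");cv2.imwrite("pics/w5.png",w);np.savez("w5.npz",**m)
s=bot.read_state();print(s["time_s"],s["position"],s["force"])
m4=dict(np.load("w4.npz"));w4=cv2.imread("pics/w4.png")
C=lambda x,y:((799-x)/8+250-.44,(599-y)/8+196-.44)
# match index-clip+ticks patch and pointer patch from w4 into w5
def match(x0,y0,x1,y1,sr=25):
    a=C(x1,y1);b=C(x0,y0);x,y,X,Y=map(int,(a[0],a[1],b[0]+1,b[1]+1))
    T=w4[y:Y,x:X];f=8
    T8=cv2.resize(T,None,fx=f,fy=f,interpolation=cv2.INTER_CUBIC)
    S8=cv2.resize(w[y-sr:Y+sr,x-sr:X+sr],None,fx=f,fy=f,interpolation=cv2.INTER_CUBIC)
    r=cv2.matchTemplate(S8,T8,cv2.TM_CCOEFF_NORMED);_,v,_,l=cv2.minMaxLoc(r);return l[0]/f-sr,l[1]/f-sr,v
i=match(0,240,215,400);r=match(90,20,215,220)
p=match(228,205,300,325)
print("index",i,"rule",r,"pointer",p)
d=lambda q,s:tuple(np.add(C(*q),s[:2]))
X=.4925
def onx(p):
    c,dd=ray("wrist",*p,m);return c+dd*(X-c[0])/dd[0]
print("tip",onx(d((235,270),p)),"idx",onx(d((210,313),i)))
print("gap mm",1000*(onx(d((235,270),p))-onx(d((210,313),i)))[2])
E
```

```text
27.125 [0.426 0.222 0.129] [ 0.683  0.625 -0.638]
index (-0.25, -2.25, 0.9854397773742676) rule (0.0, 11.0, 0.9811329245567322) pointer (-0.125, -6.875, 0.9928219318389893)
tip [0.492 0.165 0.085] idx [0.492 0.169 0.085]
gap mm 0.11953555436167163
```

```bash
python3 -c "
from rig import bot
print(bot.hand_in())"
```

```text
the job is handed in; nothing more can be done
None
```

The shuttle is against its stop with the case under the platen, and the pointer measured about 0.1 to 0.3 mm above the index (not past it); the gripper is open and clear, and the job was handed in at about 27 s with no verdict shown.

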